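Seat a culture flask in the corner of a compact imager

ROBOT

A 7-joint arm with a two-finger parallel gripper is mounted at the origin on a cart in front of the work surface, level with it; the furniture and walls round the work are solid. World frame = base frame: x ahead of the robot, y to its left, z up, the work surface at z = 0. Lengths are in m, angles in rad, forces in N, time in s.
With the tool pointing down it reaches from about 0.425 to 0.925 m from the base axis. Payload 6.8 kg.
Tool frame: the origin (TCP) lies at the very end of the fingers, on their centre line; the grasp point (between the pads) lies 19 mm behind it; z points along the fingers, y is the line along which they close (so a half turn about z gives the same grasp; the last joint's range is limited). The gripper opens to 85 mm and grips with 20 to 120 N. Pads are 22 mm wide; open, the fingers measure 114 mm over their backs; the gripper's body (76 mm by 85 mm) begins 54 mm behind the grasp point. The pads swing forward as they close: fully open they stand 13 mm farther back than shut.
Start: joints at [1.083, 0.477, 0.022, 1.555, -0.011, 1.109, -0.083], TCP at [0.25, -0.627, 0.231] pointing down, gripper open.
Joint ranges: [-2.96, 2.96], [-0.34, 2.1], [-1.41, 1.46], [0.24, 2.44], [-1.37, 4.51], [0.17, 1.92], [-2.96, 2.96]. Speed limits (rad/s): [2.39, 2.39, 3.14, 3.14, 3.14, 3.14, 3.14].

INTERFACE

Orientations are given as a unit quaternion [w, x, y, z].
In Python, from station import telemetry, viewer, job, search_frame, cut_out gives the robot as it stands. The module is installed in compiled form; this text tells all that it offers.
- The arm moves only by the shell command python3 -m crank 'ROWS' [FORCE]. ROWS is JSON, a list of rows, each an object with "delta_rot": the turn, a rotation vector about the tool's x, y, z in degrees, a list of three; "xyz": the shift along the tool's x, y, z in m, a list of three; "fingers": the gripper command: -1 is fully open, 1 is shut, values between are in proportion. In form: [{"delta_rot": [ax, ay, az], "xyz": [dx, dy, dz], "fingers": fingers}, ...]. A call has 1 to 10 rows; each row is the pose to reach, as a shift and turn from the pose commanded when the call began, along the tool's axes at that moment; what a row does not reach only later rows make up. A row lasts 1/10 s, in which the tool goes at most 50 mm and 8.59 degrees, less where a joint would pass 70% of its speed; a pose out of reach is approached as far as the arm can. A call with a gripper value outside its range is refused whole. The fingers move at their own pace and stop on an object; FORCE is the grip in N (left out, the last holds). Time passes only in rows, so rows that repeat a pose let the fingers close. It gives the time, the measured TCP pose, the force, the opening and the grip force at its end, in the units of the state.
- telemetry.get_obs(): the state, without advancing time (a new reading comes with each control period).
- viewer.read_camera(name): name is "scene" or "top" or "wrist"; returns a dict with "img" (400x640x3 uint8, red, green, blue), "fx", "fy", "cx", "cy" (pixels), "origin" and "rotation" of the camera in the world. Camera axes: x right, y up, looking along -z (the intrinsics and any distortion apply to the point x, -y, -z); pixel columns grow to the right and rows downward; lengths in m; the calibration is good to about 2 mm. A picture is of the moment at which its call begins. There is no depth.
- job.hand_in(): hands the job in; it is judged then, once.
Trained networks look in the newest picture that a camera, given by its name, has taken for a name from the list of things; names that differ only in an ending like _2 or _b are one class to them, and where a whole thing is asked for, a point or a joint stands for the part that bears it (a point fixed in the world has none). Each returns a list of dicts, best first, with "score" (0 to 1); they miss things now and then, are a little off and sometimes report something else, mostly with a low value. They report only what shows in the picture. A call takes as long as a camera call. They do not tell look-alikes from the thing itself.
- search_frame(camera, thing): "pixel" ([column, row] in pixels, amid what is visible of it).
- cut_out(camera, thing): "pixels" (400x640 bool, what is visible of it) and "pixel" ([column, row] in pixels, amid what is visible of it).
The state is a dict: "t": time; "q": joint angles; "joint_vel": joint speeds; "joint_torque": joint torques, N m; "eef_pos": TCP position; "tool_rot": TCP orientation; "contact_force": force on the tool from outside, world axes, zero at the start; "torque": the same for the moment, N m; "gripper_width": opening from 0.0 (shut) to 1.0 (fully open); "grasp_force": force on a finger pad.
Only numpy, scipy, OpenCV 4.12 (cv2) and the standard library are available. Lean on these libraries where they do the work, as an engineer would, in place of code of your own. Each camera call takes 0.05 s, during which the arm holds its last target. There are 200 camera calls.

TASK

Set up the small imager for a reference picture of the culture flask. First slide the loose end stop from the front onto the short T-rail on the imager's stage until it clicks home against the lug at the back, and let go of it; then lay the flask flat on the stage over the window and press it into the corner, long side along the low back fence and flat foot end (not the capped neck) against the end stop, so that it touches both at once. Finish while still holding it pressed there, and do not knock over or push away the jar, the dark vial or the dish nearby.

Things in the scene. Friction and masses are not known exactly. Their poses are not given: they have to be found in the camera images.
- imager: compact inverted imager fixed to the table: white housing 140 (x) x 180 (y) x 48 mm, smooth flat black stage plate as its top (z = 48), round window at (14, 0). Origin: centre of its underside; x points to its back, y to its left, z up. Mounted on the stage are the back fence and, at the left, the rail; in front of the rail (x from -66 to -5) the stage is flat and free
- rail: short steel T-rail on the stage along the imager's x, axes as the imager's; origin at stage height, on the rail's middle line. Round nose at x = -5, a fixed aluminium lug (19 high) behind it with its front face at x = 45. Neck 12 wide, 5 high; on it a head 22 wide, 7 thick, top at z = 12. A sprung ball in its left flank at x = 20 is the detent: about 5 to 8 N to pass
- back_fence: low aluminium bar screwed on the stage, 8 mm high, 8 thick, 106 long along the imager's y; origin at the middle of the lower edge of its front face, which looks to the imager's -x and is what the flask's long side touches; axes as the imager's
- end_stop: loose aluminium end stop, 120 g: body 50 (x) x 36 (y) x 19 mm, T-slot along x right through its underside (24 wide from z = 4 to 13, 16 wide between the lips below; 1 mm play). On top a black ribbed grip 34 (x) x 20 (y), z = 19 to 39, to be pinched across y. Origin: centre of its underside. Same both ways round. Resting on the stage it is at the rail's height, and the round nose centres it
- stop_home (a point): on the stage, where the end stop's origin lies when it is home: against the lug, with the detent ball in its groove (at (20, 69, 48) in the imager's frame; axes as the imager's)
- corner (a point): on the stage surface, where the plane of the back fence's front face meets the plane of the inner (-y) face of the end stop when it is home; axes as the imager's
- flask: clear plastic culture flask lying flat, 40 to 60 g, 42 (x) x 95 (y) x 24 (z) mm; origin: centre of its underside. Flat foot end at y = +47.5, straight sides at x = +-21 from there to about y = -10, then shoulders, neck and a round cap at y = -34 to -48. Pinch it across x near y = 5, fingertips 10 mm or more above its underside, so that they pass over the fence
- flask_foot (a point): centre of the flask's flat foot face, 12 mm above its underside; axes as the flask's
- jar: bystander: clear wide jar with white lid, 50 mm across, 59 high; origin at the centre of its underside
- dark_vial: bystander: dark brown vial, 34 mm across, 40 high; origin at the centre of its underside
- dish: bystander: round culture dish with lid, 59 mm across, 16 high; origin at the centre of its underside
- inverted_scope: fixed inverted microscope behind the work, not to be touched; its two eyepieces are its nearest part: they reach out to 190 mm in front of its origin (its -x), 70 mm to either side, between 240 and 330 mm above the table. Keep the wrist clear of them when crossing in front; x points to its back, y to its left
Not all that is in view belongs to the job. Leave any brown look-alike of the end_stop alone.

How it is judged:
By the outcome, as a careful person would: the job done as asked, in the order asked, and still so for the second after the job is handed in, while the arm keeps its last pose, push and grip.
It also fails if it takes over 64 s, if anything falls off the work surface, if the arm or the gripper's body presses on something with over 40 N, if the wrist force passes 120 N, or if a joint passes its speed limit or range.

## Working session

There is one attempt and no reset: what is moved stays moved. The work goes in short steps, Python scripts to look and compute and a shell command to move; the robot and the scene stay as the last step left them, time stands still between calls to the robot, and variables do not carry over. Pictures are saved under pics/ and viewed, at most 10 in all, crops included, and the job is handed in when it is done.

```bash
mkdir -p pics; cat > h.py <<'E'
import numpy as np, cv2
from station import telemetry, viewer, job, search_frame, cut_out
def cam(n):
    c=viewer.read_camera(n); return c
def ray(c,p):
    d=np.array([(p[0]-c['cx'])/c['fx'],-(p[1]-c['cy'])/c['fy'],-1.]); d=np.array(c['rotation']).reshape(3,3)@d
    return np.array(c['origin']),d/np.linalg.norm(d)
def atz(c,p,z):
    o,d=ray(c,p); return o+d*(z-o[2])/d[2]
def proj(c,P):
    v=np.array(c['rotation']).reshape(3,3).T@(np.array(P)-c['origin']); return np.array([c['cx']+c['fx']*v[0]/-v[2],c['cy']-c['fy']*v[1]/-v[2]])
def tri(a,b):
    A=np.zeros((3,3));y=np.zeros(3)
    for o,d in (a,b):
        M=np.eye(3)-np.outer(d,d);A+=M;y+=M@o
    return np.linalg.solve(A,y)
def save(c,n): cv2.imwrite('pics/'+n,c['img'][:,:,::-1])
E
python3 - <<'E'
from h import *
print({k:np.round(v,3).tolist() for k,v in telemetry.get_obs().items()})
cs={n:cam(n) for n in('scene','top','wrist')}
for n,c in cs.items(): print(n,[k for k in c],c['fx'],c['cx'],c['cy'],np.round(c['origin'],3),np.round(c['rotation'],3).tolist())
cv2.imwrite('pics/a.png',np.vstack([cs['scene']['img'],cs['top']['img']])[:,:,::-1][:, :]) 
save(cs['scene'],'scene0.png');save(cs['top'],'top0.png')
for t in ['imager','rail','back_fence','end_stop','flask','jar','dark_vial','dish','inverted_scope']:
  for n in('scene','top','wrist'):
    print(t,n,[(np.round(r['pixel']).tolist(),round(r['score'],2)) for r in search_frame(n,t)][:4])
E
```

```text
{'t': 0.0, 'q': [1.083, 0.478, 0.022, 1.556, -0.012, 1.109, -0.083], 'joint_vel': [-0.0, -0.0, -0.001, 0.001, -0.001, 0.0, 0.0], 'joint_torque': [-0.001, -59.645, 1.608, -28.12, 0.012, 0.009, 0.0], 'eef_pos': [0.25, -0.626, 0.23], 'tool_rot': [-0.001, 0.982, 0.189, -0.0], 'contact_force': [-0.823, 0.119, 0.055], 'torque': [-0.07, 0.035, 0.007], 'grasp_force': 0.0, 'gripper_width': 0.998}
scene ['img', 'fx', 'fy', 'cx', 'cy', 'origin', 'rotation'] 457.85978258903003 316.0103799467107 201.46290789267124 [-0.314  0.405  0.91 ] [-0.483, -0.228, 0.352, 0.769]
top ['img', 'fx', 'fy', 'cx', 'cy', 'origin', 'rotation'] 397.61020301229576 320.6820398787874 195.91685656771 [0.484 0.    1.22 ] [-0.699, -0.023, 0.036, 0.713]
wrist ['img', 'fx', 'fy', 'cx', 'cy', 'origin', 'rotation'] 318.73923157366727 320.6829135261346 199.58124787342766 [ 0.313 -0.603  0.373] [0.82, -0.111, 0.076, -0.556]
imager scene [([284.0, 259.0], 0.85)]
imager top [([266.0, 234.0], 0.67)]
imager wrist []
rail scene [([255.0, 247.0], 0.57), ([288.0, 257.0], 0.2)]
rail top [([246.0, 223.0], 0.48)]
rail wrist []
back_fence scene [([281.0, 240.0], 0.57), ([284.0, 259.0], 0.45), ([194.0, 291.0], 0.38)]
back_fence top [([263.0, 219.0], 0.39)]
back_fence wrist []
end_stop scene [([348.0, 238.0], 0.63), ([464.0, 200.0], 0.47)]
end_stop top [([458.0, 236.0], 0.78), ([336.0, 235.0], 0.45)]
end_stop wrist []
flask scene [([195.0, 292.0], 0.73)]
flask top [([189.0, 238.0], 0.91)]
flask wrist []
jar scene [([200.0, 254.0], 0.95)]
jar top [([203.0, 201.0], 0.57)]
jar wrist []
dark_vial scene [([221.0, 232.0], 0.64)]
dark_vial top [([229.0, 182.0], 0.49), ([271.0, 233.0], 0.36)]
dark_vial wrist []
dish scene [([322.0, 212.0], 0.52)]
dish top [([328.0, 200.0], 0.43)]
dish wrist []
inverted_scope scene []
inverted_scope top []
inverted_scope wrist []
```

```bash
sed -i "s/np.array(c\['rotation'\]).reshape(3,3)/RM(c)/; s/^def ray/def RM(c): q=c['rotation']; return Rotation.from_quat([q[1],q[2],q[3],q[0]]).as_matrix()\ndef ray/; s/^import numpy.*/&\nfrom scipy.spatial.transform import Rotation/" h.py
python3 - <<'E'
from h import *
s=cam('scene');t=cam('top')
a=cv2.resize(s['img'][170:340,150:500],(800,389),interpolation=2); b=cv2.resize(t['img'][150:290,150:490],(800,329),interpolation=2)
cv2.imwrite('pics/s1.png',a[:,:,::-1]);cv2.imwrite('pics/t1.png',b[:,:,::-1])
P={'rail':((255,247),(246,223)),'stopA':((464,200),(458,236)),'stopB':((348,238),(336,235)),'flask':((195,292),(189,238)),'jar':((200,254),(203,201)),'vial':((221,232),(229,182)),'dish':((322,212),(328,200)),'imager':((284,259),(266,234))}
for k,(p,q) in P.items(): print(k,tri(ray(s,p),ray(t,q)).round(3))
E
```

```text
rail [0.506 0.2   0.05 ]
stopA [ 0.453 -0.44   0.011]
stopB [ 0.468 -0.061  0.003]
flask [0.465 0.377 0.01 ]
jar [0.576 0.333 0.02 ]
vial [0.633 0.257 0.018]
dish [ 0.575 -0.036  0.025]
imager [0.471 0.141 0.012]
```

View pics/s1.png

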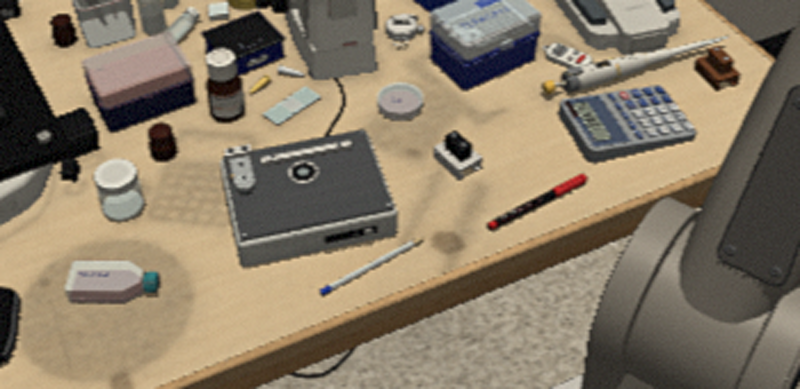

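View pics/t1.png

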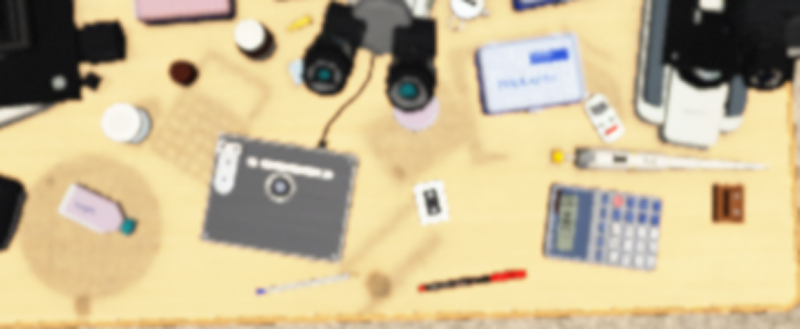

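The real end stop (aluminium, black grip) is at top px (333,236) and scene px (350,236). The brown block at top px (459,236) and scene px (464,200) is the look-alike. The flask lies at top px (190,238) with its teal cap towards -y. The imager is turned about -12°. The eyepieces hang over the dish, so I need their place next.

View pics/scene0.png

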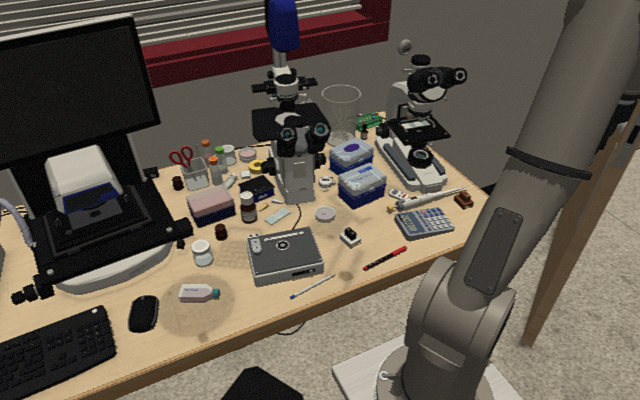

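```bash
python3 - <<'E'
from h import *
t=cam('top');c=lambda u,v:(150+u*340/800,150+v*140/329)
for n,z in(('eyeL',.33),('eyeR',.33)):
  p=c(325,70) if n=='eyeL' else c(408,88)
  print(n,p,atz(t,p,z).round(3),atz(t,p,.24).round(3))
print(atz(t,c(325,95),.33),atz(t,c(408,112),.33))
for k,p,z in(('imFL',(203,238),.048),('imFR',(335,259),.048),('imBR',(357,155),.048),('imBL',(222,135),.048),('win',(280,186),.048),('fenceR',(333,177),.056),('fenceL',(247,162),.056),
 ('stop',(430,201),.03),('fl foot',(68,195),.012),('cap',(130,228),.012)): print(k,atz(t,c(*p),z).round(3))
E
```

```text
eyeL (288.125, 179.7872340425532) [0.596 0.057 0.33 ] [0.607 0.062 0.24 ]
eyeR (323.4, 187.4468085106383) [ 0.577 -0.022  0.33 ] [ 0.587 -0.025  0.24 ]
[0.57202499 0.05695762 0.33      ] [ 0.5541968  -0.02194696  0.33      ]
imFL [0.425 0.228 0.048]
imFR [0.395 0.065 0.048]
imBR [0.524 0.036 0.048]
imBL [0.552 0.204 0.048]
win [0.487 0.132 0.048]
fenceR [0.497 0.066 0.056]
fenceL [0.517 0.172 0.056]
stop [ 0.464 -0.055  0.03 ]
fl foot [0.481 0.407 0.012]
cap [0.438 0.328 0.012]
```

The inverted scope's eyepieces are at scene px (288,135) and (322,130), front edge at x≈0.555. The calculator and pen are clear of the path. I'll move over to look at the end stop, staying at x≤0.43.

```bash
python3 -m crank '[{"delta_rot":[0,0,16],"xyz":[0.37,-0.44,0],"fingers":-1},{"delta_rot":[0,0,16],"xyz":[0.37,-0.44,0],"fingers":-1},{"delta_rot":[0,0,16],"xyz":[0.37,-0.44,0],"fingers":-1},{"delta_rot":[0,0,16],"xyz":[0.37,-0.44,0],"fingers":-1},{"delta_rot":[0,0,16],"xyz":[0.37,-0.44,0],"fingers":-1},{"delta_rot":[0,0,16],"xyz":[0.37,-0.44,0],"fingers":-1},{"delta_rot":[0,0,16],"xyz":[0.37,-0.44,0],"fingers":-1},{"delta_rot":[0,0,16],"xyz":[0.37,-0.44,0],"fingers":-1},{"delta_rot":[0,0,16],"xyz":[0.37,-0.44,0],"fingers":-1},{"delta_rot":[0,0,16],"xyz":[0.37,-0.44,0],"fingers":-1}]'
python3 -m crank '[{"delta_rot":[0,0,0],"xyz":[0,0,0],"fingers":-1}]'
```

```text
t: 2.65
eef_pos: [0.4076, -0.1503, 0.2318]
tool_rot: [0.0, 0.999, 0.05, 0.001]
contact_force: [0.7, -0.1, 0.0]
gripper_width: 1.0
grasp_force: 0.0
t: 2.75
eef_pos: [0.4095, -0.1459, 0.232]
tool_rot: [-0.001, 0.998, 0.055, 0.001]
contact_force: [0.4, -0.5, 0.4]
gripper_width: 0.999
grasp_force: 0.0
```

```bash
python3 -m crank '[{"delta_rot":[0,0,0],"xyz":[0.015,-0.065,0],"fingers":-1},{"delta_rot":[0,0,0],"xyz":[0.015,-0.065,0],"fingers":-1},{"delta_rot":[0,0,0],"xyz":[0.015,-0.065,0],"fingers":-1}]'
python3 - <<'E'
from h import *
w=cam('wrist');save(w,'w1.png');R=RM(w);print(R.round(2),np.round(w['origin'],3))
for t in('end_stop','imager','rail','back_fence'): print(t,[(np.round(r['pixel']).tolist(),round(r['score'],2)) for r in search_frame('wrist',t)])
print(telemetry.get_obs()['eef_pos'])
E
```

```text
t: 3.05
eef_pos: [0.4161, -0.0838, 0.2316]
tool_rot: [-0.0, 0.999, 0.053, 0.0]
contact_force: [-0.2, -1.3, -0.1]
gripper_width: 1.001
grasp_force: 0.0
[[ 0.11  0.96  0.26]
 [-0.99  0.1   0.03]
 [-0.   -0.27  0.96]] [ 0.483 -0.078  0.374]
end_stop [([627.0, 178.0], 0.77), ([302.0, 129.0], 0.75)]
imager [([113.0, 94.0], 0.64)]
rail [([27.0, 56.0], 0.7)]
back_fence [([111.0, 59.0], 0.83)]
[ 0.41546369 -0.08744963  0.23128   ]
```

View pics/w1.png

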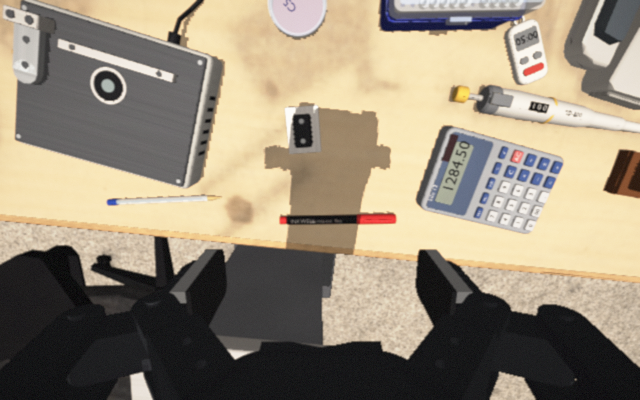

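The wrist view shows the metallic stop with its black ribbed grip at (303,130), and the brown look-alike at the right edge (627,178). The rail is at the left (27,45), the fence runs (60,43)-(172,78), and the window is at (108,86).

```bash
cat >> h.py <<'E'
def grip(c,z=.039,px=(302,129)):
    g=c['img'].max(axis=2); x,y=px; m=np.zeros(g.shape,np.uint8); m[y-28:y+28,x-20:x+20]=(g[y-28:y+28,x-20:x+20]<70)
    n,l,s,ce=cv2.connectedComponentsWithStats(m); i=1+np.argmax(s[1:,4]); v,u=np.where(l==i)
    P=np.array([atz(c,p,z)[:2] for p in zip(u,v)]); return P,ce[i],s[i],cv2.minAreaRect((P*1000).astype(np.float32))
E
python3 - <<'E'
from h import *
w=cam('wrist');t=cam('top');s=cam('scene')
P,ce,st,r=grip(w);print(ce,st,r)
g=w['img'][100:160,275:335]; cv2.imwrite('pics/w1c.png',cv2.resize(g,(600,600),interpolation=2)[:,:,::-1])
a={}
for n in('wrist','top','scene'):
  k=[x for x in cut_out(n,'end_stop')];
  for x in k: 
    v,u=np.where(x['pixels']); print(n,round(x['score'],2),u.mean().round(1),v.mean().round(1),len(u)); 
    if 'd' not in locals(): pass
E
```

```text
[298.40871369 129.4253112 ] [289 113  20  33 482] ((462.6497497558594, -60.76197814941406), (32.417606353759766, 17.88900375366211), 9.99818229675293)
wrist 0.82 623.6 171.1 1438
wrist 0.69 298.7 127.8 1544
top 0.55 333.1 234.9 176
top 0.47 458.4 235.7 232
scene 0.69 460.7 197.4 151
scene 0.49 350.1 237.4 278
```

View pics/w1c.png

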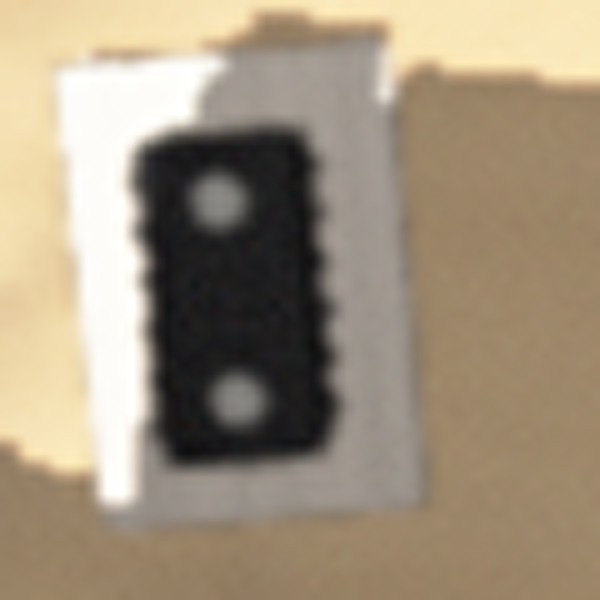

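```bash
cat >> h.py <<'E'
def goto(p,yaw):
    "tool-frame shift & turn(deg) from the current pose to TCP p, tool x heading yaw, pointing down"
    o=telemetry.get_obs();q=o['tool_rot'];R=Rotation.from_quat([q[1],q[2],q[3],q[0]])
    T=Rotation.from_euler('z',yaw,degrees=True)*Rotation.from_euler('x',180,degrees=True)
    print('pos',np.round(o['eef_pos'],4),'shift',R.inv().apply(np.array(p)-o['eef_pos']).round(4),'turn',(R.inv()*T).as_rotvec(degrees=True).round(2))
E
python3 - <<'E'
from h import *
w=cam('wrist');t=cam('top')
P,ce,st,r=grip(w);print(ce,r)
P2,ce2,st2,r2=grip(t,px=(333,235));print(ce2,st2,r2, tri(ray(w,ce),ray(t,ce2)))
goto((r[0][0]/1e3,r[0][1]/1e3,.1),10)
E
```

```text
[299.38556701 129.63092784] ((462.5556945800781, -60.2999382019043), (32.18071746826172, 18.36797332763672), 10.743032455444336)
[334.74025974 256.90909091] [329 251  10  12  77] ((402.8672180175781, -55.28399658203125), (26.52842140197754, 32.128631591796875), 88.61027526855469) [ 0.43404435 -0.0598002   0.06825674]
pos [ 0.4157 -0.0862  0.2313] shift [ 0.0493 -0.021   0.1313] turn [-0.    0.   -4.25]
```

```bash
python3 -m crank '[{"delta_rot":[0,0,-4.3],"xyz":[0.049,-0.021,0.12],"fingers":-1},{"delta_rot":[0,0,-4.3],"xyz":[0.049,-0.021,0.12],"fingers":-1},{"delta_rot":[0,0,-4.3],"xyz":[0.049,-0.021,0.12],"fingers":-1},{"delta_rot":[0,0,-4.3],"xyz":[0.049,-0.021,0.12],"fingers":-1},{"delta_rot":[0,0,-4.3],"xyz":[0.049,-0.021,0.12],"fingers":-1}]' 20
python3 - <<'E'
from h import *
w=cam('wrist');save(w,'w2.png')
for x in cut_out('wrist','end_stop'):
    v,u=np.where(x['pixels']); print(round(x['score'],2),u.mean().round(1),v.mean().round(1),len(u),u.min(),u.max(),v.min(),v.max())
print(proj(w,(.4626,-.0605,.039)),proj(w,(.4626,-.0605,.0)), w['origin'])
goto((.4626,-.0605,.022),10.4)
E
```

```text
t: 4.2
eef_pos: [0.462, -0.0602, 0.1114]
tool_rot: [-0.0, 0.996, 0.088, -0.001]
contact_force: [-1.4, -0.1, 0.6]
gripper_width: 1.0
grasp_force: 0.0
0.92 319.0 198.9 3000 295 342 166 231
[319.86296228 209.52899451] [319.998955   195.40877581] [ 0.52891695 -0.04936484  0.25408775]
pos [ 0.4628 -0.0608  0.1128] shift [-0.0003 -0.0004  0.0908] turn [ 0.05 -0.11 -0.38]
```

View pics/w2.png

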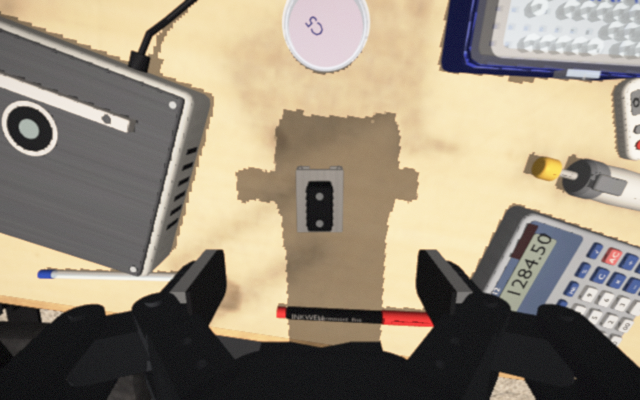

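```bash
python3 -m crank '[{"delta_rot":[0,0,-0.4],"xyz":[0,0,0.045],"fingers":-1},{"delta_rot":[0,0,-0.4],"xyz":[0,0,0.085],"fingers":-1},{"delta_rot":[0,0,-0.4],"xyz":[0,0,0.09],"fingers":-1},{"delta_rot":[0,0,-0.4],"xyz":[0,0,0.091],"fingers":-1},{"delta_rot":[0,0,-0.4],"xyz":[0,0,0.091],"fingers":0.2},{"delta_rot":[0,0,-0.4],"xyz":[0,0,0.091],"fingers":1},{"delta_rot":[0,0,-0.4],"xyz":[0,0,0.091],"fingers":1},{"delta_rot":[0,0,-0.4],"xyz":[0,0,0.091],"fingers":1},{"delta_rot":[0,0,-0.4],"xyz":[0,0,0.091],"fingers":1},{"delta_rot":[0,0,-0.4],"xyz":[0,0,0.091],"fingers":1}]' 40
python3 - <<'E'
from h import *
w=cam('wrist');save(w,'w3.png')
E
```

```text
t: 5.3
eef_pos: [0.4627, -0.0602, 0.021]
tool_rot: [0.0, 0.996, 0.091, 0.0]
contact_force: [-1.4, -0.2, 6.9]
gripper_width: 0.197
grasp_force: 39.5
```

```bash
python3 -m crank '[{"delta_rot":[0,0,0],"xyz":[0,0,-0.05],"fingers":1},{"delta_rot":[0,0,0],"xyz":[0,0,-0.095],"fingers":1},{"delta_rot":[0,0,0],"xyz":[-0.011,-0.032,-0.095],"fingers":1},{"delta_rot":[0,0,5],"xyz":[-0.022,-0.065,-0.095],"fingers":1},{"delta_rot":[0,0,11],"xyz":[-0.014,-0.094,-0.095],"fingers":1},{"delta_rot":[0,0,17],"xyz":[-0.006,-0.123,-0.095],"fingers":1},{"delta_rot":[0,0,21.9],"xyz":[0.008,-0.165,-0.095],"fingers":1},{"delta_rot":[0,0,21.9],"xyz":[0.022,-0.21,-0.095],"fingers":1},{"delta_rot":[0,0,21.9],"xyz":[0.034,-0.25,-0.095],"fingers":1},{"delta_rot":[0,0,21.9],"xyz":[0.037,-0.268,-0.095],"fingers":1}]'
python3 -m crank '[{"delta_rot":[0,0,0],"xyz":[0,0,0],"fingers":1},{"delta_rot":[0,0,0],"xyz":[0,0,0],"fingers":1}]'
python3 - <<'E'
from h import *
w=cam('wrist');save(w,'w4.png');goto((.451,.21,.116),-11.5)
E
```

```text
t: 6.35
eef_pos: [0.45, 0.215, 0.1157]
tool_rot: [-0.001, 0.995, -0.097, 0.0]
contact_force: [-0.3, -0.6, -1.2]
gripper_width: 0.2
grasp_force: 39.8
t: 6.55
eef_pos: [0.4496, 0.2094, 0.115]
tool_rot: [0.001, 0.995, -0.099, -0.0]
contact_force: [0.3, -0.9, -0.9]
gripper_width: 0.194
grasp_force: 39.8
pos [0.4497 0.2085 0.115 ] shift [ 0.0009 -0.0017 -0.001 ] turn [0.09 0.03 0.  ]
```

View pics/w4.png

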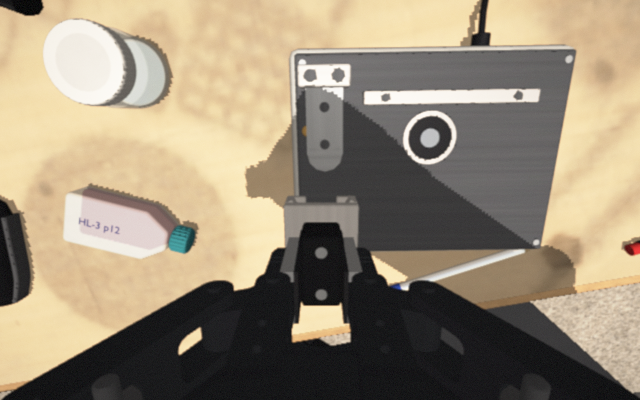

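The wrist view shows the rail head at cols 307-343, its nose at row 171, its screws at (324,107) and (324,144), and the lug at (324,75). The fence is (364,96)-(540,96), the window centre (430,138), the flask (120,222) with cap (182,238), and the jar at the upper left. Now fit the imager's pose.

```bash
cat > fit.py <<'E'
from h import *
from scipy.optimize import least_squares
def fit(w,F,fix=None):
    def W(p,P): c,s=np.cos(p[2]),np.sin(p[2]); return (p[0]+c*P[0]-s*P[1],p[1]+s*P[0]+c*P[1],P[2])
    def res(p):
        r=[]
        for P,px,m in F:
            d=proj(w,W(p,P))-px; r+= [d[0]] if m=='u' else [d[1]] if m=='v' else list(d)
        return np.array(r)
    s=least_squares(res,[.472,.135,-.2],loss='soft_l1'); return s.x,res(s.x)
E
python3 - <<'E'
from fit import *
w=viewer.read_camera('wrist');save(w,'w5.png');im=w['img'].astype(float).mean(axis=2)
for r in(115,125,135,150): print('rail row',r,im[r,298:352].astype(int).tolist())
for c in(400,460,500,520): print('fence col',c,im[84:112,c].astype(int).tolist())
print('nose',im[155:182,324].astype(int).tolist())
print('win',cv2.HoughCircles(im.astype(np.uint8),cv2.HOUGH_GRADIENT,1,50,param1=100,param2=20,minRadius=18,maxRadius=34))
print('R edge rows',[(r,im[r,530:590].astype(int).argmax()) for r in (70,100)],im[150,535:575].astype(int).tolist())
E
```

```text
rail row 115 [64, 61, 64, 62, 62, 78, 117, 132, 132, 130, 133, 130, 133, 133, 135, 137, 135, 138, 137, 138, 137, 137, 134, 136, 135, 136, 133, 134, 132, 134, 134, 131, 136, 134, 133, 134, 136, 136, 135, 136, 138, 137, 119, 85, 64, 63, 61, 62, 63, 61, 58, 66, 62, 58]
rail row 125 [61, 63, 61, 63, 61, 74, 108, 125, 131, 130, 130, 131, 131, 131, 134, 132, 133, 133, 134, 137, 136, 134, 135, 133, 133, 132, 131, 131, 129, 131, 130, 132, 131, 134, 132, 132, 134, 136, 134, 133, 137, 131, 120, 86, 61, 61, 62, 62, 59, 61, 61, 60, 61, 61]
rail row 135 [61, 59, 62, 74, 83, 92, 110, 123, 127, 128, 129, 126, 128, 128, 130, 129, 131, 131, 133, 134, 133, 132, 132, 132, 132, 130, 129, 130, 130, 131, 130, 130, 130, 129, 130, 130, 131, 131, 133, 133, 134, 132, 115, 85, 64, 61, 59, 63, 59, 62, 59, 61, 63, 61]
rail row 150 [58, 62, 63, 59, 61, 58, 76, 112, 125, 123, 121, 118, 120, 118, 120, 119, 122, 119, 120, 123, 122, 121, 117, 114, 111, 109, 116, 117, 121, 123, 121, 122, 122, 121, 121, 119, 124, 120, 120, 121, 125, 129, 114, 84, 60, 57, 58, 57, 60, 59, 60, 59, 60, 61]
fence col 400 [108, 111, 113, 111
[... 362 characters left out ...]
38, 241, 241, 237, 213, 139, 104, 101, 103, 105, 106, 104, 104, 103]
fence col 520 [99, 103, 101, 93, 113, 197, 233, 236, 219, 172, 147, 146, 148, 151, 158, 183, 230, 223, 164, 112, 102, 105, 103, 104, 105, 102, 101, 100]
nose [125, 123, 119, 118, 122, 125, 125, 125, 126, 127, 125, 122, 122, 120, 119, 119, 105, 75, 61, 58, 58, 57, 60, 60, 57, 59, 63]
win [[[426.5 138.5  25.7]
  [130.5  75.5  33.4]
  [591.5 317.5  20.2]
  [323.5 151.5  19.3]]]
R edge rows [(70, np.int64(42)), (100, np.int64(0))] [102, 103, 101, 104, 102, 102, 101, 101, 103, 102, 102, 102, 103, 102, 101, 103, 102, 103, 100, 100, 113, 172, 214, 220, 220, 219, 218, 217, 217, 216, 216, 217, 215, 216, 216, 214, 212, 211, 213, 211]
```

```bash
cat > fit2.py <<'E'
from fit import *
def fit_im(w,win,rail,nose,fence):
    def W(p,P): c,s=np.cos(p[2]),np.sin(p[2]); return (p[0]+c*P[0]-s*P[1],p[1]+s*P[0]+c*P[1],P[2])
    def res(p):
        r=list(proj(w,W(p,(.014,0,.048)))-win)
        for px in rail: # point of ray at z=.06 must lie on y=.069
            P=atz(w,px,.06); r.append(1600*(-np.sin(p[2])*(P[0]-p[0])+np.cos(p[2])*(P[1]-p[1])-.069))
        P=atz(w,nose,.06); r.append(1600*(np.cos(p[2])*(P[0]-p[0])+np.sin(p[2])*(P[1]-p[1])+.005))
        for px in fence:
            P=atz(w,px,.056); r.append(1600*(np.cos(p[2])*(P[0]-p[0])+np.sin(p[2])*(P[1]-p[1])-p[3]))
        return np.array(r)
    s=least_squares(res,[.472,.135,-.2,.04]); return s.x,res(s.x)
E
python3 - <<'E'
from fit2 import *
w=viewer.read_camera('wrist')
x,r=fit_im(w,(426.5,138.5),[(322.6,115),(322.7,125),(323.2,150)],(323.3,171.5),[(400,104.4),(460,103.2),(500,102.8)])
print(np.round(x,4),np.degrees(x[2]),r.round(1),np.round(w['origin'],3))
o=telemetry.get_obs(); c,s=np.cos(x[2]),np.sin(x[2])
L=lambda X,Y:(x[0]+c*X-s*Y,x[1]+s*X+c*Y)
for n,P in(('pre',(-.037,.069)),('home',(.02,.069)),('corner',(x[3],.051))): print(n,np.round(L(*P),4))
goto((*L(-.037,.069),.075),np.degrees(x[2]))
im=w['img'].astype(int).mean(axis=2)
for r in(206,212,218): print(r,im[r,275:370].astype(int).tolist())
for n in('scene','top'):
  k=viewer.read_camera(n); print(n,proj(k,(*L(.014,0),.048)))
E
```

```text
[ 0.4718  0.1312 -0.1927  0.0355] -11.040760085819501 [ 2.  -0.  -0.5 -0.5 -0.9  0.2 -0.4  0.2  0.2] [0.516 0.194 0.258]
pre [0.4487 0.206 ]
home [0.5047 0.1951]
corner [0.5164 0.1744]
pos [0.45   0.2082 0.1151] shift [-0.0008  0.0024  0.0401] turn [ 0.07  0.02 -0.52]
206 [225, 225, 221, 223, 217, 185, 163, 139, 124, 126, 133, 138, 135, 135, 136, 137, 135, 137, 132, 134, 135, 132, 134, 135, 137, 136, 136, 137, 135, 133, 135, 134, 137, 137, 137, 136, 137, 137, 139, 138, 136, 137, 136, 137, 137, 137, 137, 139, 140, 138, 138, 135, 135, 136, 137, 137, 139, 139, 142, 142, 141, 139, 136, 137, 138, 139, 140, 139, 140, 139, 136, 135, 134, 136, 136, 135, 136, 137, 138, 135, 138, 138, 130, 100, 74, 59, 61, 60, 63, 60, 62, 56, 61, 61, 62]
212 [225, 225, 225, 225, 224, 225, 226, 222, 190, 151, 144, 144, 145, 143, 146, 144, 143, 144, 144, 139, 142, 141, 143, 145, 145, 145, 144, 142, 142, 142, 143, 145, 144, 145, 148, 149, 145, 145, 146, 144, 145, 143, 143, 142, 143, 146, 146, 146, 149, 145, 144, 144, 143, 142, 144, 146, 147, 149, 148, 149, 150, 146, 145, 145, 144, 146, 148, 148, 148, 145, 146, 143, 141, 143, 142, 143, 144, 144, 148, 145, 146, 143, 136, 102, 68, 60, 55, 59, 57, 59, 57, 58, 57, 58, 60]
218 [225, 225, 225, 225, 226, 225, 225, 223, 206, 161, 143, 144, 144, 144, 143, 145, 144, 142, 143, 141, 142, 142, 142, 145, 144, 145, 143, 143, 143, 143, 142, 145, 145, 148, 145, 147, 145, 146, 145, 146, 144, 143, 143, 143, 146, 144, 147, 145, 146, 148, 144, 145, 142, 145, 141, 147, 147, 146, 147, 150, 148, 147, 146, 143, 147, 146, 147, 147, 144, 146, 143, 143, 141, 141, 143, 142, 146, 143, 146, 146, 146, 144, 130, 94, 68, 57, 59, 58, 58, 58, 61, 59, 59, 59, 59]
scene [283.66244708 244.09234652]
top [270.36992279 229.60680647]
```

```bash
python3 -m crank '[{"delta_rot":[0,0,-0.5],"xyz":[-0.001,0.0018,0.02],"fingers":1},{"delta_rot":[0,0,-0.5],"xyz":[-0.001,0.0018,0.038],"fingers":1},{"delta_rot":[0,0,-0.5],"xyz":[-0.001,0.0018,0.042],"fingers":1},{"delta_rot":[0,0,-0.5],"xyz":[-0.001,0.0018,0.044],"fingers":1},{"delta_rot":[0,0,-0.5],"xyz":[-0.001,0.0018,0.045],"fingers":1},{"delta_rot":[0,0,-0.5],"xyz":[-0.001,0.0018,0.045],"fingers":1}]'
python3 - <<'E'
from h import *
w=viewer.read_camera('wrist');save(w,'w6.png');goto((.4487,.206,.07),-11.04);print(telemetry.get_obs()['contact_force'])
E
```

```text
t: 7.4
eef_pos: [0.4492, 0.2087, 0.0709]
tool_rot: [-0.0, 0.995, -0.095, 0.0]
contact_force: [-0.3, -0.8, -1.8]
gripper_width: 0.201
grasp_force: 39.8
pos [0.4492 0.2087 0.071 ] shift [0.     0.0027 0.001 ] turn [-0.04 -0.06  0.09]
[-0.76378423  0.33275667 -1.30489009]
```

View pics/w6.png

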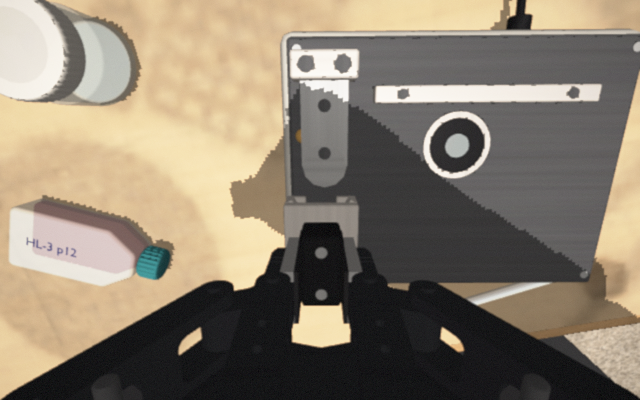

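The stop is in front of the nose. The rail centre is near col 324.5 and the stop centre near 321, so I measure the offset exactly.

```bash
cat > m.py <<'E'
from fit2 import *
w=viewer.read_camera('wrist');im=w['img'].astype(float).mean(axis=2)
def edges(r,a,b,th):
    m=im[r,a:b]>th; i=np.where(m)[0]
    f=lambda k,s:k
    return a+i.min()-.5,a+i.max()+.5
for r in(120,135,145,165): print(r,edges(r,297,365,90))
g=np.abs(np.diff(im[206:222,270:375],axis=1)).mean(0); print('stop',[270+i+.5 for i in np.argsort(g)[-4:]])
x,s=fit_im(w,(457,145),[(np.mean(edges(r,297,365,90)),r) for r in(120,145,165)],(324.6,187),[(400,102),(570,101)])
print(x.round(4),np.degrees(x[2]),s.round(1)); o=telemetry.get_obs()
c,sn=np.cos(x[2]),np.sin(x[2]); goto((x[0]-c*.037-sn*.069,x[1]-sn*.037+c*.069,.07),np.degrees(x[2])); print(o['contact_force'])
E
python3 m.py
```

```text
120 (np.float64(300.5), np.float64(347.5))
135 (np.float64(296.5), np.float64(347.5))
145 (np.float64(300.5), np.float64(347.5))
165 (np.float64(301.5), np.float64(346.5))
stop [np.float64(356.5), np.float64(284.5), np.float64(358.5), np.float64(357.5)]
[ 0.4721  0.1315 -0.1855  0.0352] -10.628139683885802 [ 0.5  0.1 -0.2 -0.2 -0.2 -0.  -0.   0. ]
pos [0.4491 0.2087 0.0709] shift [-0.0001  0.0027  0.0009] turn [-0.04 -0.05 -0.32]
[ 0.09103054 -0.66244946 -1.39048608]
```

```bash
python3 -m crank '[{"delta_rot":[0,0,-0.2],"xyz":[0,0.002,0.001],"fingers":1},{"delta_rot":[0,0,-0.2],"xyz":[0,0.002,0.0015],"fingers":1},{"delta_rot":[0,0,-0.2],"xyz":[0.005,0.002,0.0015],"fingers":1},{"delta_rot":[0,0,-0.2],"xyz":[0.01,0.002,0.0015],"fingers":1},{"delta_rot":[0,0,-0.2],"xyz":[0.015,0.002,0.0015],"fingers":1},{"delta_rot":[0,0,-0.2],"xyz":[0.018,0.002,0.0015],"fingers":1}]'; python3 -m crank '[{"delta_rot":[0,0,0],"xyz":[0,0,0],"fingers":1}]'; python3 m.py
```

```text
t: 8.1
eef_pos: [0.4667, 0.2033, 0.0691]
tool_rot: [-0.0, 0.996, -0.094, 0.0]
contact_force: [-2.5, 1.8, 6.6]
gripper_width: 0.197
grasp_force: 40.8
t: 8.2
eef_pos: [0.4671, 0.2032, 0.0691]
tool_rot: [-0.0, 0.996, -0.094, 0.001]
contact_force: [0.4, -0.6, 3.5]
gripper_width: 0.197
grasp_force: 40.5
120 (np.float64(296.5), np.float64(353.5))
135 (np.float64(296.5), np.float64(343.5))
145 (np.float64(296.5), np.float64(343.5))
165 (np.float64(297.5), np.float64(343.5))
stop [np.float64(284.5), np.float64(283.5), np.float64(358.5), np.float64(357.5)]
[ 0.4906  0.127  -0.1876  0.035 ] -10.747963741843344 [ 0.1  0.1 -2.4  1.3  0.9 -0.1 -0.3  0.3]
pos [0.4671 0.2031 0.0691] shift [ 0.0003  0.0014 -0.0009] turn [-0.05 -0.08 -0.02]
[ 1.72091575 -0.3706042   3.21774787]
```

```bash
python3 -m crank '[{"delta_rot":[0,0,0],"xyz":[0.005,0,0],"fingers":1},{"delta_rot":[0,0,0],"xyz":[0.01,0,0],"fingers":1},{"delta_rot":[0,0,0],"xyz":[0.015,0,0],"fingers":1},{"delta_rot":[0,0,0],"xyz":[0.02,0,0],"fingers":1},{"delta_rot":[0,0,0],"xyz":[0.024,0,0],"fingers":1}]'; python3 -m crank '[{"delta_rot":[0,0,0],"xyz":[0.005,0,0],"fingers":1},{"delta_rot":[0,0,0],"xyz":[0.009,0,0],"fingers":1},{"delta_rot":[0,0,0],"xyz":[0.009,0,0],"fingers":1}]'
```

```text
t: 8.75
eef_pos: [0.4887, 0.2003, 0.0691]
tool_rot: [-0.001, 0.996, -0.093, -0.001]
contact_force: [-4.9, 3.6, 7.3]
gripper_width: 0.199
grasp_force: 41.0
t: 9.05
eef_pos: [0.4989, 0.1984, 0.0691]
tool_rot: [-0.001, 0.996, -0.093, 0.0]
contact_force: [-0.1, 3.7, 3.7]
gripper_width: 0.205
grasp_force: 40.5
```

```bash
for i in 1; do :; done; python3 -m crank '[{"delta_rot":[0,0,0],"xyz":[0.003,-0.0005,0],"fingers":1},{"delta_rot":[0,0,0],"xyz":[0.006,-0.0005,0],"fingers":1},{"delta_rot":[0,0,0],"xyz":[0.006,-0.0005,0],"fingers":1}]'; python3 -m crank '[{"delta_rot":[0,0,0],"xyz":[0.002,0,0],"fingers":1},{"delta_rot":[0,0,0],"xyz":[0.003,0,0],"fingers":1},{"delta_rot":[0,0,0],"xyz":[0.003,0,0],"fingers":1}]'
```

```text
t: 9.35
eef_pos: [0.5039, 0.1971, 0.0691]
tool_rot: [-0.0, 0.996, -0.093, -0.0]
contact_force: [-4.0, 2.4, 7.6]
gripper_width: 0.199
grasp_force: 41.0
t: 9.65
eef_pos: [0.5041, 0.1971, 0.0691]
tool_rot: [0.0, 0.996, -0.093, -0.002]
contact_force: [-10.9, 2.5, 16.1]
gripper_width: 0.201
grasp_force: 42.1
```

```bash
python3 -m crank '[{"delta_rot":[0,0,0],"xyz":[0.002,0,0],"fingers":1},{"delta_rot":[0,0,0],"xyz":[0.004,0,0],"fingers":1},{"delta_rot":[0,0,0],"xyz":[0.004,0,0],"fingers":1}]'; python3 - <<'E'
from h import *
w=viewer.read_camera('wrist')
cv2.imwrite('pics/w7.png',cv2.resize(w['img'][100:280,220:460],(800,600),interpolation=2)[:,:,::-1])
E
```

```text
t: 9.95
eef_pos: [0.5046, 0.1971, 0.0692]
tool_rot: [0.001, 0.996, -0.092, -0.005]
contact_force: [-22.6, 3.2, 26.6]
gripper_width: 0.198
grasp_force: 43.5
```

View pics/w7.png

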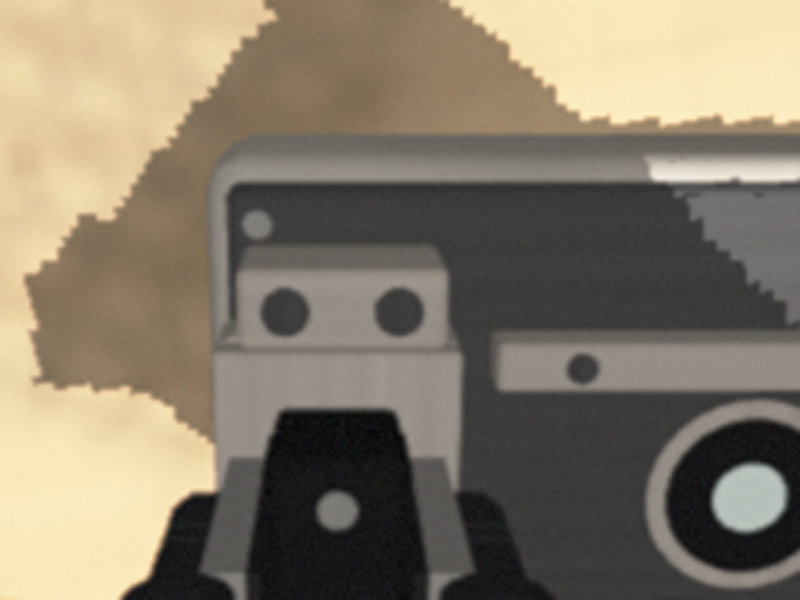

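The stop's front face is flush against the lug, and the measured position matches the predicted home. Relax, release and lift.

```bash
python3 -m crank '[{"delta_rot":[0,0,0],"xyz":[-0.004,0,0],"fingers":1},{"delta_rot":[0,0,0],"xyz":[-0.007,0,-0.001],"fingers":1},{"delta_rot":[0,0,0],"xyz":[-0.007,0,-0.001],"fingers":1}]'; python3 -m crank '[{"delta_rot":[0,0,0],"xyz":[0,0,0],"fingers":0},{"delta_rot":[0,0,0],"xyz":[0,0,0],"fingers":0},{"delta_rot":[0,0,0],"xyz":[0,0,0],"fingers":0},{"delta_rot":[0,0,0],"xyz":[0,0,-0.03],"fingers":0},{"delta_rot":[0,0,0],"xyz":[0,0,-0.08],"fingers":0},{"delta_rot":[0,0,0],"xyz":[-0.03,-0.02,-0.12],"fingers":0},{"delta_rot":[0,0,-8],"xyz":[-0.06,-0.06,-0.12],"fingers":0},{"delta_rot":[0,0,-16],"xyz":[-0.06,-0.06,-0.12],"fingers":0}]'
python3 - <<'E'
from h import *
w=viewer.read_camera('wrist');save(w,'w8.png');o=telemetry.get_obs();print(np.round(o['q'],2),np.round(o['eef_pos'],3))
for t in('end_stop','flask','jar','dark_vial','flask_foot'): print(t,[(np.round(r['pixel']).tolist(),round(r['score'],2)) for r in search_frame('wrist',t)])
k=[r for r in cut_out('wrist','flask')]
for r in k: 
  v,u=np.where(r['pixels']);print(r['score'],len(u),u.min(),u.max(),v.min(),v.max())
E
```

```text
t: 10.3
eef_pos: [0.5038, 0.1967, 0.0696]
tool_rot: [-0.0, 0.996, -0.093, -0.0]
contact_force: [-2.5, 2.7, 1.4]
gripper_width: 0.199
grasp_force: 40.1
t: 11.1
eef_pos: [0.4542, 0.273, 0.1923]
tool_rot: [-0.002, 0.999, 0.053, 0.002]
contact_force: [-0.5, -0.1, -0.3]
gripper_width: 0.501
grasp_force: 0.0
[-0.28  0.32 -0.45  1.92  0.17  0.94 -2.27] [0.455 0.27  0.191]
end_stop []
flask [([222.0, 167.0], 0.76), ([633.0, 87.0], 0.35)]
jar [([272.0, 46.0], 0.87)]
dark_vial [([412.0, 142.0], 0.39)]
flask_foot [([224.0, 166.0], 0.63)]
0.69 3854 179 276 126 199
```

```bash
cat > fl.py <<'E'
from h import *
def flask(n,show=None):
    w=viewer.read_camera(n); r=cut_out(n,'flask')[0]; m=r['pixels'].astype(np.uint8)
    k,l,s,ce=cv2.connectedComponentsWithStats(m); v,u=np.where(l==1+np.argmax(s[1:,4]))
    for z in(.0,.024):
        P=np.array([atz(w,p,z)[:2] for p in zip(u,v)]).astype(np.float32)*1000; R=cv2.minAreaRect(P)
        print(n,z,round(r['score'],2),'rect',np.round(R[0],1),np.round(R[1],1),round(R[2],1),'mean',P.mean(0).round(1))
    if show: save(w,show)
    return w
if __name__=='__main__':
    flask('wrist');flask('top');goto((.462,.372,.19),61)
E
python3 fl.py
```

```text
wrist 0.0 0.67 rect [454.7 369. ] [102.4  51.5] 63.1 mean [457.6 374.2]
wrist 0.024 0.67 rect [459.8 361.8] [95.  47.7] 63.1 mean [462.5 366.6]Traceback (most recent call last):
  File "fl.py", line 11, in <module>
    flask('wrist');flask('top');goto((.462,.372,.19),61)
                   ~~~~~^^^^^^^
  File "fl.py", line 3, in flask
    w=viewer.read_camera(n); r=cut_out(n,'flask')[0]; m=r['pixels'].astype(np.uint8)
                               ~~~~~~~~~~~~~~~~~~^^^
IndexError: list index out of range
```

```bash
python3 -m crank '[{"delta_rot":[0,0,-8],"xyz":[0.003,-0.02,0],"fingers":-1},{"delta_rot":[0,0,-16],"xyz":[0.006,-0.04,0],"fingers":-1},{"delta_rot":[0,0,-24],"xyz":[0.009,-0.06,0],"fingers":-1},{"delta_rot":[0,0,-32],"xyz":[0.012,-0.08,0],"fingers":-1},{"delta_rot":[0,0,-40],"xyz":[0.015,-0.099,0],"fingers":-1},{"delta_rot":[0,0,-48],"xyz":[0.015,-0.099,0],"fingers":-1},{"delta_rot":[0,0,-57],"xyz":[0.015,-0.099,0],"fingers":-1},{"delta_rot":[0,0,-57],"xyz":[0.015,-0.099,0],"fingers":-1},{"delta_rot":[0,0,-57],"xyz":[0.015,-0.099,0],"fingers":-1}]'
sed -i "s/flask('wrist');flask('top')/flask('wrist','w9.png')/" fl.py; python3 fl.py; python3 -c "
from h import *
print(telemetry.get_obs()['q'])"
```

```text
t: 12.55
eef_pos: [0.4627, 0.3661, 0.1896]
tool_rot: [-0.0, 0.857, 0.515, -0.0]
contact_force: [0.2, 0.0, 0.8]
gripper_width: 0.999
grasp_force: 0.0
wrist 0.0 0.85 rect [455.1 360.2] [103.4  45.4] 64.3 mean [458.2 366.9]
wrist 0.024 0.85 rect [457.9 364.9] [95.9 42.1] 64.3 mean [460.9 371.1]
pos [0.4626 0.3662 0.1898] shift [ 0.0049 -0.0033 -0.0002] turn [0.01 0.01 1.06]
[-0.2793148   0.45820818 -0.65010748  1.77217508  0.32003969  1.01892319
 -1.5374999 ]
```

View pics/w9.png

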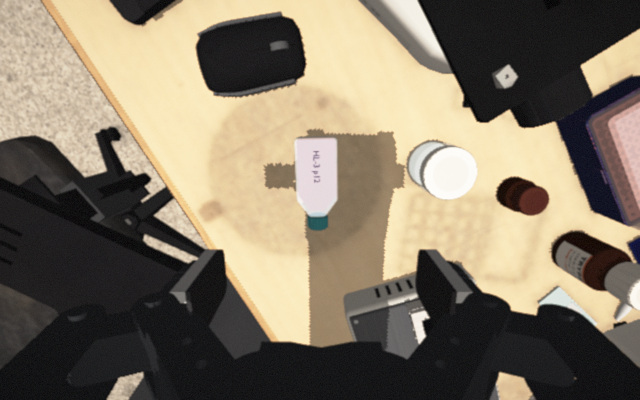

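The flask body is at cols 296-336, foot at the top (row 138), cap at (318,220). The rectangle at z=24 mm measures 95.9×42.1, which matches the given size. The jar at (440,172) and vial at (523,195) are clear of the fingers. Descend and grip.

```bash
python3 -m crank '[{"delta_rot":[0,0,-1.8],"xyz":[0.0016,-0.0038,0.05],"fingers":-1},{"delta_rot":[0,0,-1.8],"xyz":[0.0016,-0.0038,0.1],"fingers":-1},{"delta_rot":[0,0,-1.8],"xyz":[0.0016,-0.0038,0.145],"fingers":-1},{"delta_rot":[0,0,-1.8],"xyz":[0.0016,-0.0038,0.17],"fingers":-1},{"delta_rot":[0,0,-1.8],"xyz":[0.0016,-0.0038,0.179],"fingers":-1},{"delta_rot":[0,0,-1.8],"xyz":[0.0016,-0.0038,0.1795],"fingers":-1}]' 25
python3 -m crank '[{"delta_rot":[0,0,0],"xyz":[0,0,0],"fingers":0.2},{"delta_rot":[0,0,0],"xyz":[0,0,0],"fingers":1},{"delta_rot":[0,0,0],"xyz":[0,0,0],"fingers":1},{"delta_rot":[0,0,0],"xyz":[0,0,0],"fingers":1},{"delta_rot":[0,0,0],"xyz":[0,0,0],"fingers":1}]'
```

```text
t: 13.25
eef_pos: [0.4595, 0.3694, 0.0097]
tool_rot: [0.0, 0.848, 0.53, -0.001]
contact_force: [-0.2, -0.2, 0.7]
gripper_width: 1.002
grasp_force: 0.0
t: 13.75
eef_pos: [0.4607, 0.3702, 0.0119]
tool_rot: [0.0, 0.848, 0.53, 0.001]
contact_force: [-1.3, -1.1, 7.3]
gripper_width: 0.482
grasp_force: 25.1
```

```bash
python3 -m crank '[{"delta_rot":[0,0,0],"xyz":[0,0,-0.04],"fingers":1},{"delta_rot":[0,0,0],"xyz":[0,0,-0.08],"fingers":1},{"delta_rot":[0,0,0],"xyz":[0,0,-0.12],"fingers":1},{"delta_rot":[0,0,-4],"xyz":[-0.04,0.022,-0.12],"fingers":1},{"delta_rot":[0,0,-8],"xyz":[-0.08,0.044,-0.12],"fingers":1},{"delta_rot":[0,0,-12],"xyz":[-0.12,0.066,-0.12],"fingers":1},{"delta_rot":[0,0,-15.2],"xyz":[-0.16,0.088,-0.12],"fingers":1},{"delta_rot":[0,0,-15.2],"xyz":[-0.19,0.105,-0.12],"fingers":1},{"delta_rot":[0,0,-15.2],"xyz":[-0.211,0.117,-0.12],"fingers":1},{"delta_rot":[0,0,-15.2],"xyz":[-0.211,0.117,-0.12],"fingers":1}]'; python3 -m crank '[{"delta_rot":[0,0,0],"xyz":[0,0,0],"fingers":1},{"delta_rot":[0,0,0],"xyz":[0,0,0],"fingers":1}]'
python3 - <<'E'
from h import *
w=viewer.read_camera('wrist');save(w,'w10.png');goto((.4735,.129,.062),79.2)
k=viewer.read_camera('top');
for n in('top','scene','wrist'):
  viewer.read_camera(n)
  for t in('end_stop','flask','rail','jar','dark_vial'): print(n,t,[(np.round(r['pixel']).tolist(),round(r['score'],2)) for r in search_frame(n,t)][:3])
print(proj(w,(.5045,.1971,.087)),proj(k,(.5045,.1971,.087)))
E
```

```text
t: 14.75
eef_pos: [0.4731, 0.1241, 0.1304]
tool_rot: [0.001, 0.772, 0.635, -0.001]
contact_force: [0.2, 0.8, -0.6]
gripper_width: 0.481
grasp_force: 26.4
t: 14.95
eef_pos: [0.4729, 0.1301, 0.1308]
tool_rot: [-0.0, 0.77, 0.638, 0.001]
contact_force: [-1.5, 0.4, -0.4]
gripper_width: 0.479
grasp_force: 26.4
pos [0.4727 0.1303 0.1306] shift [-0.0012  0.0009  0.0686] turn [ 0.03 -0.05  0.18]
top end_stop [([458.0, 233.0], 0.79)]
top flask [([205.0, 201.0], 0.23)]
top rail []
top jar [([204.0, 201.0], 0.64), ([290.0, 224.0], 0.17)]
top dark_vial [([228.0, 183.0], 0.56)]
scene end_stop [([256.0, 243.0], 0.57)]
scene flask [([276.0, 225.0], 0.77)]
scene rail []
scene jar [([200.0, 253.0], 0.88)]
scene dark_vial [([218.0, 234.0], 0.67)]
wrist end_stop [([350.0, 100.0], 0.7), ([296.0, 151.0], 0.17)]
wrist flask [([320.0, 251.0], 0.7)]
wrist rail []
wrist jar []
wrist dark_vial [([502.0, 1.0], 0.77)]
[353.38449159 102.01941933] [244.54274453 223.41633707]
```

View pics/w10.png

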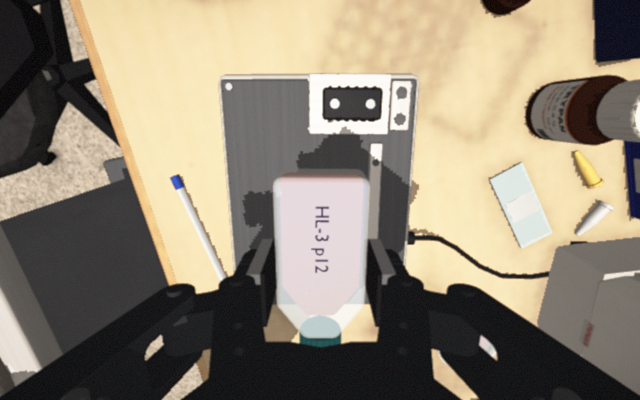

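The stop still sits home against the lug at (350,102), and the flask is straight in the fingers with its foot towards the stop. Lower it short of the corner.

```bash
python3 -m crank '[{"delta_rot":[0,0,0],"xyz":[-0.001,0,0.035],"fingers":1},{"delta_rot":[0,0,0],"xyz":[-0.001,0,0.06],"fingers":1},{"delta_rot":[0,0,0],"xyz":[-0.001,0,0.066],"fingers":1},{"delta_rot":[0,0,0],"xyz":[-0.001,0,0.069],"fingers":1},{"delta_rot":[0,0,0],"xyz":[-0.001,0,0.069],"fingers":1}]'; python3 -m crank '[{"delta_rot":[0,0,0],"xyz":[0,0,0.001],"fingers":1},{"delta_rot":[0,0,0],"xyz":[0,0,0.002],"fingers":1},{"delta_rot":[0,0,0],"xyz":[0,0,0.002],"fingers":1}]'
```

```text
t: 16.45
eef_pos: [0.473, 0.1281, 0.0618]
tool_rot: [0.0, 0.77, 0.638, 0.0]
contact_force: [0.7, -0.2, -0.0]
gripper_width: 0.476
grasp_force: 26.4
t: 16.75
eef_pos: [0.4731, 0.1278, 0.0599]
tool_rot: [0.0, 0.77, 0.638, 0.001]
contact_force: [0.5, 0.2, 1.5]
gripper_width: 0.478
grasp_force: 26.6
```

```bash
python3 -m crank '[{"delta_rot":[0,0,0],"xyz":[0,0.004,0.0005],"fingers":1},{"delta_rot":[0,0,0],"xyz":[0,0.008,0.0005],"fingers":1},{"delta_rot":[0,0,0],"xyz":[0,0.01,0.0005],"fingers":1},{"delta_rot":[0,0,0],"xyz":[0,0.011,0.0005],"fingers":1},{"delta_rot":[0,0,0],"xyz":[0,0.011,0.0005],"fingers":1}]'; python3 -m crank '[{"delta_rot":[0,0,0],"xyz":[0,0.001,0],"fingers":1},{"delta_rot":[0,0,0],"xyz":[0,0.002,0],"fingers":1},{"delta_rot":[0,0,0],"xyz":[0,0.002,0],"fingers":1}]'
```

```text
t: 17.25
eef_pos: [0.4836, 0.1264, 0.0599]
tool_rot: [0.0, 0.77, 0.638, 0.0]
contact_force: [-3.5, 1.0, 9.1]
gripper_width: 0.479
grasp_force: 27.5
t: 17.55
eef_pos: [0.4849, 0.1262, 0.0599]
tool_rot: [-0.0, 0.77, 0.638, -0.0]
contact_force: [-5.5, 0.9, 11.7]
gripper_width: 0.48
grasp_force: 27.7
```

```bash
python3 -m crank '[{"delta_rot":[0,0,0],"xyz":[0,0.001,-0.001],"fingers":1},{"delta_rot":[0,0,0],"xyz":[0,0.002,-0.001],"fingers":1},{"delta_rot":[0,0,0],"xyz":[0,0.002,-0.001],"fingers":1}]'; python3 -m crank '[{"delta_rot":[0,0,0],"xyz":[0,0.001,0],"fingers":1},{"delta_rot":[0,0,0],"xyz":[0,0.002,0],"fingers":1},{"delta_rot":[0,0,0],"xyz":[0,0.002,0],"fingers":1}]'
```

```text
t: 17.85
eef_pos: [0.485, 0.126, 0.06]
tool_rot: [-0.001, 0.77, 0.639, -0.001]
contact_force: [-7.7, 2.0, 5.6]
gripper_width: 0.48
grasp_force: 27.2
t: 18.15
eef_pos: [0.4852, 0.1259, 0.0599]
tool_rot: [-0.002, 0.769, 0.639, -0.003]
contact_force: [-13.6, 2.5, 12.8]
gripper_width: 0.482
grasp_force: 27.9
```

Fence contact is confirmed: force rises with no motion. Now push towards the stop.

```bash
python3 -m crank '[{"delta_rot":[0,0,0],"xyz":[0.004,-0.001,-0.0005],"fingers":1},{"delta_rot":[0,0,0],"xyz":[0.008,-0.001,-0.0005],"fingers":1},{"delta_rot":[0,0,0],"xyz":[0.01,-0.001,-0.0005],"fingers":1},{"delta_rot":[0,0,0],"xyz":[0.011,-0.001,-0.0005],"fingers":1},{"delta_rot":[0,0,0],"xyz":[0.011,-0.001,-0.0005],"fingers":1}]'; python3 -m crank '[{"delta_rot":[0,0,0],"xyz":[0.001,0,0],"fingers":1},{"delta_rot":[0,0,0],"xyz":[0.002,0,0],"fingers":1},{"delta_rot":[0,0,0],"xyz":[0.002,0,0],"fingers":1}]'
```

```text
t: 18.65
eef_pos: [0.4863, 0.1329, 0.0599]
tool_rot: [0.0, 0.77, 0.638, -0.005]
contact_force: [-12.2, -5.8, 12.9]
gripper_width: 0.48
grasp_force: 27.9
t: 18.95
eef_pos: [0.4866, 0.1346, 0.0599]
tool_rot: [0.0, 0.77, 0.638, -0.005]
contact_force: [-11.9, -7.4, 14.3]
gripper_width: 0.478
grasp_force: 28.0
```

```bash
python3 -m crank '[{"delta_rot":[0,0,0],"xyz":[0.001,-0.0005,-0.001],"fingers":1},{"delta_rot":[0,0,0],"xyz":[0.002,-0.0005,-0.001],"fingers":1},{"delta_rot":[0,0,0],"xyz":[0.002,-0.0005,-0.001],"fingers":1}]'; python3 -m crank '[{"delta_rot":[0,0,0],"xyz":[0.001,0,0],"fingers":1},{"delta_rot":[0,0,0],"xyz":[0.002,0,0],"fingers":1},{"delta_rot":[0,0,0],"xyz":[0.002,0,0],"fingers":1}]';  python3 -m crank '[{"delta_rot":[0,0,0],"xyz":[0.001,0,0],"fingers":1},{"delta_rot":[0,0,0],"xyz":[0.002,0,0],"fingers":1},{"delta_rot":[0,0,0],"xyz":[0.002,0,0],"fingers":1}]'
```

```text
t: 19.25
eef_pos: [0.4873, 0.1384, 0.0604]
tool_rot: [-0.001, 0.77, 0.638, -0.003]
contact_force: [-6.8, -1.9, 0.5]
gripper_width: 0.478
grasp_force: 26.5
t: 19.55
eef_pos: [0.4877, 0.1404, 0.0604]
tool_rot: [-0.001, 0.77, 0.638, -0.003]
contact_force: [-7.1, -1.2, -0.4]
gripper_width: 0.482
grasp_force: 26.4
t: 19.85
eef_pos: [0.4877, 0.1408, 0.0602]
tool_rot: [-0.0, 0.77, 0.638, -0.004]
contact_force: [-7.5, -5.1, 3.3]
gripper_width: 0.482
grasp_force: 26.7
```

```bash
python3 -m crank '[{"delta_rot":[0,0,0],"xyz":[0.001,0,0.0003],"fingers":1},{"delta_rot":[0,0,0],"xyz":[0.002,0.0005,0.0005],"fingers":1},{"delta_rot":[0,0,0],"xyz":[0.002,0.0005,0.0005],"fingers":1},{"delta_rot":[0,0,0],"xyz":[0.002,0.0005,0.0005],"fingers":1}]'
python3 - <<'E'
from h import *
o=telemetry.get_obs();print({k:np.round(o[k],4) for k in('eef_pos','tool_rot','contact_force','torque','t')})
w=viewer.read_camera('wrist');save(w,'w11.png')
c,s=np.cos(np.radians(-10.8)),np.sin(np.radians(-10.8));im=w['img'].astype(int).mean(axis=2)
for t in('end_stop','flask'):
  for r in cut_out('wrist',t)[:1]:
    v,u=np.where(r['pixels']);print(t,round(r['score'],2),u.min(),u.max(),v.min(),v.max())
    for col in (290,310,325,335,345): 
      q=v[u==col]; print(col,(q.min(),q.max()) if len(q) else None,end=' ')
    for row in (60,90,110,190,210,230):
      q=u[v==row]; print('r',row,(q.min(),q.max()) if len(q) else None,end=' ')
    print()
for c in(315,330,345): print(c,im[100:190:2,c].astype(int).tolist())
for n in('top','scene'):
  viewer.read_camera(n)
  for t in('end_stop','jar','dark_vial','dish'): print(n,t,[(np.round(r['pixel']).tolist(),round(r['score'],2)) for r in search_frame(n,t)][:2])
E
```

```text
t: 20.25
eef_pos: [0.4877, 0.1408, 0.0599]
tool_rot: [0.001, 0.771, 0.637, -0.006]
contact_force: [-12.1, -9.3, 11.8]
gripper_width: 0.482
grasp_force: 27.8
{'eef_pos': array([0.4877, 0.1408, 0.0599]), 'tool_rot': array([ 6.000e-04,  7.705e-01,  6.374e-01, -6.200e-03]), 'contact_force': array([-12.1164,  -9.3237,  11.8114]), 'torque': array([-2.0584,  2.5634,  0.1378]), 't': np.float64(20.25)}
end_stop 0.61 271 394 87 176
290 (np.int64(88), np.int64(175)) 310 (np.int64(88), np.int64(175)) 325 (np.int64(88), np.int64(175)) 335 (np.int64(88), np.int64(175)) 345 (np.int64(88), np.int64(175)) r 60 None r 90 (np.int64(271), np.int64(394)) r 110 (np.int64(272), np.int64(392)) r 190 None r 210 None r 230 None 
flask 0.59 271 369 175 346
290 (np.int64(175), np.int64(322)) 310 (np.int64(176), np.int64(345)) 325 (np.int64(176), np.int64(345)) 335 (np.int64(176), np.int64(344)) 345 (np.int64(176), np.int64(327)) r 60 None r 90 None r 110 None r 190 (np.int64(272), np.int64(369)) r 210 (np.int64(274), np.int64(368)) r 230 (np.int64(274), np.int64(367)) 
315 [250, 249, 249, 249, 251, 110, 39, 34,
[... 167 characters left out ...]
249, 249, 249, 250, 251, 246, 80, 35, 53, 65, 65, 64, 65, 63, 65, 61, 64, 56, 25, 30, 30, 30, 28, 25, 28, 30, 25, 28, 27, 29, 23, 83, 142, 147, 148, 151, 151, 145, 119, 156, 201, 214, 224, 224, 223]
345 [249, 249, 249, 249, 251, 250, 90, 32, 51, 63, 65, 64, 61, 63, 60, 65, 40, 32, 26, 27, 31, 32, 28, 28, 30, 30, 29, 27, 25, 27, 18, 94, 148, 147, 150, 152, 152, 146, 119, 153, 201, 214, 224, 224, 224]
top end_stop [([458.0, 236.0], 0.52), ([204.0, 200.0], 0.51)]
top jar [([202.0, 202.0], 0.85)]
top dark_vial []
top dish [([327.0, 199.0], 0.69)]
scene end_stop [([254.0, 245.0], 0.85)]
scene jar [([203.0, 253.0], 0.72)]
scene dark_vial [([221.0, 232.0], 0.48)]
scene dish [([326.0, 213.0], 0.76)]
```

```bash
python3 -c "
from station import job
print(job.hand_in())"
```

```text
the job is handed in; nothing more can be done
None
```

I handed the job in at about 20 s of robot time: the end stop is home against the lug and released, the flask is held pressed against the back fence and end stop, and the jar and dish show no sign of having moved. The dark vial was seen in place by one camera only, and I viewed 11 pictures, one over the limit of 10.

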